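# Switch on the shelf lamp with a hook wand

## Task

Draw the hook wand out of its dock, set it down on the flat of its handle wholly on the grey bench mat and let go, then take it again by its handle. With its upturned tip reach in under the front lip of the shelf and push the lamp switch fully on from below (the unit with the round lens; leave the fan switch with the square lens off, and touch neither switch with the gripper or arm). Then set the wand down in the same way, wholly on the mat, tip up, and let go, leaving all other things where they are.

Things in the scene. Friction and masses are not known exactly. Their poses are not given: they have to be found in the camera images.
- wand: Loose metal hook wand, 90 g. Origin: underside centre of its handle; x to the tip, z up. Handle: ribbed block, x -40 to 40, 26 wide, 28 high, flat foot. Neck: bar 10 x 10, x 40 to 155, centred 20 above the underside. At x = 150 a round pin, 10 thick with 12 mm ball end, rises to 60. Starts on the bench handle first in the dock, 85 to 95 mm of neck and tip sticking out.
- wand_tip (a point): Top of the ball end of the wand's upturned tip: 150 ahead of and 60 above the wand's origin.
- dock: Fixed white tunnel block 120 long (x), 54 wide, 44 high, no floor. Origin: underside centre. Mouth in its -x face (60 from the origin), 38 wide, 36 high; far end closed. Draw the wand 100 to 110 mm straight along -x to clear it. The small block stands about 320 mm from the origin on the line of the mouth: drawing much farther at bench level would hit it.
- mat: Fixed grey mat 140 (x) x 300 (y) x 3 thick on the bench between robot and shelf. Origin: centre of its underside.
- shelf: Fixed white shelf, 180 deep (x) x 300 wide (y), open at front and back, on two side panels (10 thick, at its ends). Origin: on the bench under its centre. Board from 150 to 165 high; its front edge, at x = -90 towards the robot, has a lip 8 thick that hangs down to 128 above the bench.
- lamp_switch: Switch unit with a round lens (26 mm) on the lip's top and front. Origin: rocker pivot, 144 above the bench, 45 behind the shelf's front edge; x points in under the shelf, y along the lip, z up. Black rocker 20 (x) x 36 (y) faces down, tilts about x. When off its +y half hangs down (at y = 12 its face is 10 below the pivot): push that half up 6 mm, about 2.5 N. No spring; stays as left.
- lamp_rocker (a joint): Tilt of the lamp switch's rocker: 0 off, 0.5 rad fully on (end stop). Starts at 0 to 0.05.
- fan_switch: Fan switch unit: the same as the lamp's but with a square lens (24 mm); on the other half of the same lip, about 170 away. Leave it.
- fan_rocker (a joint): Tilt of the fan switch's rocker: 0 off, 0.5 on. Must stay off.
- heater: Fixed white block heater 100 (x) x 80 (y) x 65 high, on the other side of the bench from the dock. Origin: centre of underside.
- bottle: Bystander: amber bottle 40 across, 100 high, standing under the shelf between the two switches. Origin: centre of underside, as for all bystanders.
- beaker: Bystander: beaker 64 across, 75 high, in front of the heater.
- block: Bystander: white plastic block 28 x 50 x 35 high in front of the dock.
- carton: Bystander: carton 70 x 110 x 50 high on top of the shelf.
- jar: Bystander: jar 52 across, 60 high, near the robot.
- dish: Bystander: white dish 68 across, 22 high, near the robot.
- spatula: Bystander: steel spatula 180 long lying flat at the right, outside the dock or heater.
Things that resemble listed ones, but are neither listed nor needed, are in the scene too. Leave any orange or red look-alike of the wand alone.

How it is judged:
By the outcome, as a careful person would: the job done as asked, in the order asked, and still so for the second after the job is handed in, with the robot touching nothing.
It also fails if it takes over 70 s, if anything falls off the work surface, if the arm or the gripper's body presses on something with over 40 N, if the wrist force passes 120 N, or if a joint passes its speed limit or range.

## Robot

A 7-joint arm with a two-finger parallel gripper is mounted at the origin on the work surface. World frame = base frame: x ahead of the robot, y to its left, z up, the work surface at z = 0. Lengths are in m, angles in rad, forces in N, time in s.
With the tool pointing down it reaches from about 0.425 to 0.925 m from the base axis. Payload 6.8 kg.
Tool frame: the origin (TCP) lies between the finger pads; the fingertips stand r.tip_reach ahead of it and the grasp point (between the pads) lies 11 mm behind it (r.tip_reach is the distance from the TCP to the fingertips, in m); z points along the fingers, y is the direction in which the jaws open and shut (so a half turn about z gives the same grasp; the last joint's range is limited). The gripper opens to 85 mm and grips with 20 to 120 N. Pads are 22 mm wide; open, the fingers measure 114 mm over their backs; the gripper's body (76 mm by 85 mm) begins 54 mm behind the grasp point. The pads swing forward as they close: fully open they stand 13 mm farther back than shut.
Start: joints at [-1.372, 0.477, 0.022, 1.555, -0.011, 1.109, -0.083], TCP at [0.204, 0.643, 0.239] pointing down, gripper open.
Joint ranges: [-2.96, 2.96], [-0.34, 2.1], [-1.41, 1.46], [0.24, 2.44], [-1.37, 4.51], [0.17, 1.92], [-2.96, 2.96]. Speed limits (rad/s): [2.39, 2.39, 3.14, 3.14, 3.14, 3.14, 3.14].

## Interface

Orientations are given as a rotation vector (axis times angle).
In Python, from bench import r, eyes, spotter gives the robot as it stands.
- The arm moves only by the tool carry_out, never from a script. Its argument "series" is text: rows parted by semicolons, each of 5 numbers parted by spaces: the shift along the tool's x, y, z in cm, then the turn about the tool's z in rad, then the opening, from 0 (shut) to 1 (fully open). In form: x y z yaw gripper; .... A call has 1 to 8 rows; each row shifts and turns the commanded pose from where the row before left it, along the tool's axes as they then stand; what a row does not reach is not made up. A row lasts 1/8 s, in which the tool goes at most 62.5 mm and 10.7 degrees, less where a joint would pass 70% of its speed; a pose out of reach is approached as far as the arm can. A call with a gripper value outside its range is refused whole. The fingers move at their own pace and stop on an object; "grip_force" is the grip in N (left out, the last holds). Time passes only in rows, so rows that do not move let the fingers close. It gives the time, the measured TCP pose, the force and the opening at its end, in the units of the state.
- r.get_obs(): the state, without advancing time (a new reading comes with each control period).
- eyes.grab_frame(name): name is "side" or "top"; returns a dict with "color" (420x560x3 uint8, blue, green, red), "intrinsics" (3x3 intrinsics, pixels), "R" (3x3) and "t" (3): a world point X has camera coordinates R X + t. Camera axes: x right, y down, z forward; pixel columns grow to the right and rows downward; lengths in m; the calibration is good to about 2 mm. A picture is of the moment at which its call begins. There is no depth.
- r.hand_in(): hands the job in, once; it reports no verdict.
Trained networks look in a picture, given as the dict that the camera call returned (one of the last four; its "shot" number tells which), for a name from the list of things; names that differ only in an ending like _2 or _b are one class to them, and where a whole thing is asked for, a point or a joint stands for the part that bears it (a point fixed in the world has none). Each returns a list of dicts, best first, with "confidence" (0 to 1); they miss things now and then, are a little off and sometimes report something else, mostly with a low value. They report only what shows in the picture. A call takes as long as a camera call. They do not tell look-alikes from the thing itself.
- spotter.search_frame(picture, query): "uv" ([column, row] in pixels, amid what is visible of it).
- spotter.trace(picture, query): "pixels" (420x560 bool, what is visible of it) and "uv" ([column, row] in pixels, amid what is visible of it).
- spotter.mark_of(picture, query): "uv" ([column, row] in pixels: a listed point, or the origin of a listed thing).
The state is a dict: "clock": time; "joints": joint angles; "qvel": joint speeds; "tau": joint torques, N m; "tcp_pos": TCP position; "orientation": TCP orientation; "contact_force": force on the tool from outside, world axes, zero at the start; "moment": the same for the moment, N m; "grip_width": finger opening in m.
Only numpy, scipy, OpenCV 4.12 (cv2) and the standard library are available. Lean on these libraries where they do the work, as an engineer would, in place of code of your own. Each camera call takes 0.05 s, during which the arm holds its last target.

## Working session

There is one attempt and no reset: what is moved stays moved. The work goes in short steps, Python scripts to look and compute and a tool call to move; the robot and the scene stay as the last step left them, time stands still between calls to the robot, and variables do not carry over. Pictures are saved under pics/ and viewed, and the job is handed in when it is done.

Besides the shell and the picture viewer there is one more tool, called in YAML: its name, and indented under it one key for each argument. carry_out: Moves the arm, as the interface text tells. Its arguments: {"type":"object","properties":{"series":{"type":"string"},"grip_force":{"type":"number"}},"required":["series"]}

```bash
mkdir -p pics; ls
python3 - <<'E'
from bench import r, eyes, spotter
import cv2,pickle
o=r.get_obs();print(o, r.tip_reach)
for n in("side","top"):
    p=eyes.grab_frame(n);cv2.imwrite(f"pics/{n}0.png",cv2.resize(p["color"],(784,588)))
    print(n,p["intrinsics"],p["R"],p["t"])
    for q in["wand","wand_tip","dock","mat","shelf","lamp_switch","fan_switch","heater","block","bottle","beaker"]:
        print(q,[(m["uv"],round(m["confidence"],2)) for m in spotter.mark_of(p,q)][:3])
E
```

```text
pics
{'clock': 0.0, 'joints': array([-1.37209809,  0.47781739,  0.02236454,  1.55647197, -0.01153479,
        1.10927878, -0.0830791 ]), 'qvel': array([ 1.16752333e-03, -7.19945972e-05,  1.22924928e-03, -1.09921278e-03,
       -2.84772970e-04, -1.48942192e-03,  1.40175496e-04]), 'tau': array([-6.05733239e-04, -5.96450937e+01,  1.60791378e+00, -2.81195766e+01,
        1.25394834e-02,  9.42793937e-03, -3.56890155e-05]), 'tcp_pos': array([0.20369818, 0.64291901, 0.23830591]), 'orientation': array([-4.79997039e-01, -3.10453933e+00,  2.88999438e-03]), 'contact_force': array([ 0.8028804 , -0.77047075, -0.18993309]), 'moment': array([ 0.00054975,  0.04860401, -0.03640529]), 'grip_width': 0.08537253839604764} 0.008
side [[402.17632656   0.         278.87822028]
 [  0.         402.17632656 203.53176235]
 [  0.           0.           1.        ]] [[ 0.88176785 -0.47128333  0.01942905]
 [-0.28937573 -0.57302972 -0.76674548]
 [ 0.37248778  0.67046922 -0.64165714]] [-0.45359305  0.23985578  0.95352925]
wand [([200.7, 164.9], 0.65), ([236.3, 148.7], 0.53)]
wand_tip [([277.3, 125.1], 0.63), ([164.4
[... 396 characters left out ...]
7081   0.         285.78757838]
 [  0.         508.30057081 207.99037163]
 [  0.           0.           1.        ]] [[ 0.01975989 -0.99978146 -0.0068249 ]
 [-0.98367115 -0.01821921 -0.17905061]
 [ 0.17888714  0.01025147 -0.98381619]] [-0.00806951  0.52997827  1.29116384]
wand [([128.3, 245.9], 0.6), ([116.1, 189.3], 0.55)]
wand_tip [([111.3, 126.7], 0.93), ([164.1, 228.5], 0.58), ([64.3, 270.6], 0.57)]
dock [([182.5, 178.3], 0.78), ([457.6, 203.2], 0.51)]
mat [([281.4, 228.8], 0.74)]
shelf []
lamp_switch [([331.7, 139.4], 0.85), ([233.9, 276.4], 0.43)]
fan_switch [([264.1, 143.3], 0.58)]
heater [([394.4, 185.8], 0.75)]
block [([167.5, 294.5], 0.65)]
bottle []
beaker [([388.0, 244.4], 0.58)]
```

View pics/side0.png

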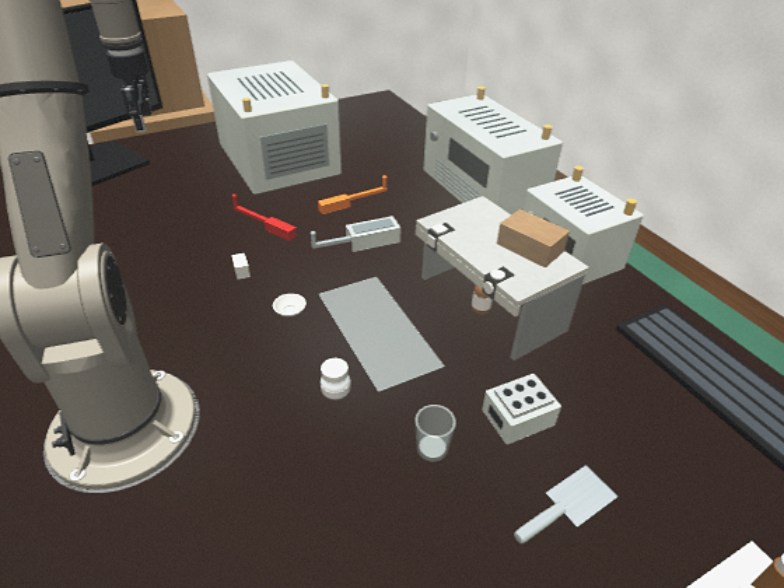

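View pics/top0.png

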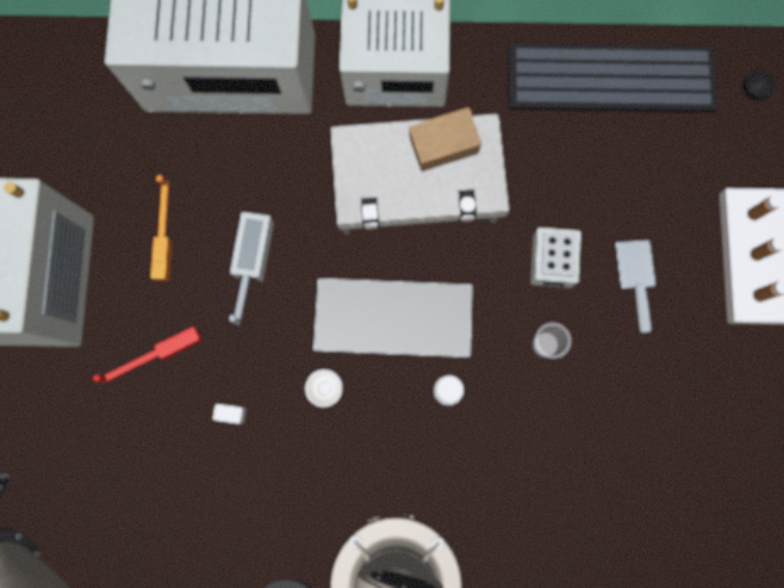

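```bash
cat > h.py <<'E'
from bench import r, eyes, spotter
import cv2,numpy as np
def P(p,X):
    X=np.atleast_2d(X);c=X@np.array(p["R"]).T+p["t"];k=c@np.array(p["intrinsics"]).T
    return k[:,:2]/k[:,2:]
def ray(p,uv):
    R=np.array(p["R"]);d=R.T@np.linalg.inv(p["intrinsics"])@np.array([uv[0],uv[1],1.]);return -R.T@p["t"],d
def onz(p,uv,z):
    o,d=ray(p,uv);return o+d*(z-o[2])/d[2]
def tri(ps,uvs):
    A=np.zeros((3,3));b=np.zeros(3)
    for p,u in zip(ps,uvs):
        o,d=ray(p,u);d=d/np.linalg.norm(d);M=np.eye(3)-np.outer(d,d);A+=M;b+=M@o
    return np.linalg.solve(A,b)
def crop(p,c0,r0,w,h,s,fn,lines=()):
    im=cv2.resize(p["color"][r0:r0+h,c0:c0+w],None,fx=s,fy=s,interpolation=cv2.INTER_CUBIC)
    for a,b,col in lines:
        a=((np.array(a)+.5-[c0,r0])*s).astype(int);b=((np.array(b)+.5-[c0,r0])*s).astype(int)
        cv2.line(im,tuple(map(int,a)),tuple(map(int,b)),col,1)
    cv2.imwrite(fn,im)
E
python3 - <<'E'
from h import *
s=eyes.grab_frame("side");t=eyes.grab_frame("top")
import pickle;pickle.dump((s,t),open("st.pkl","wb"))
a=np.vstack
def g(p,c0,r0,w,h,k): return cv2.resize(p["color"][r0:r0+h,c0:c0+w],(w*k,h*k),interpolation=cv2.INTER_CUBIC)
cv2.imwrite("pics/c1.png",np.hstack([g(t,150,140,60,100,6),g(s,210,145,72,100,6)]))
cv2.imwrite("pics/c2.png",np.vstack([g(t,225,75,150,95,5)]))
cv2.imwrite("pics/c3.png",np.vstack([g(s,280,135,150,120,5)]))
E
```

```text
(no output)
```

View pics/c1.png

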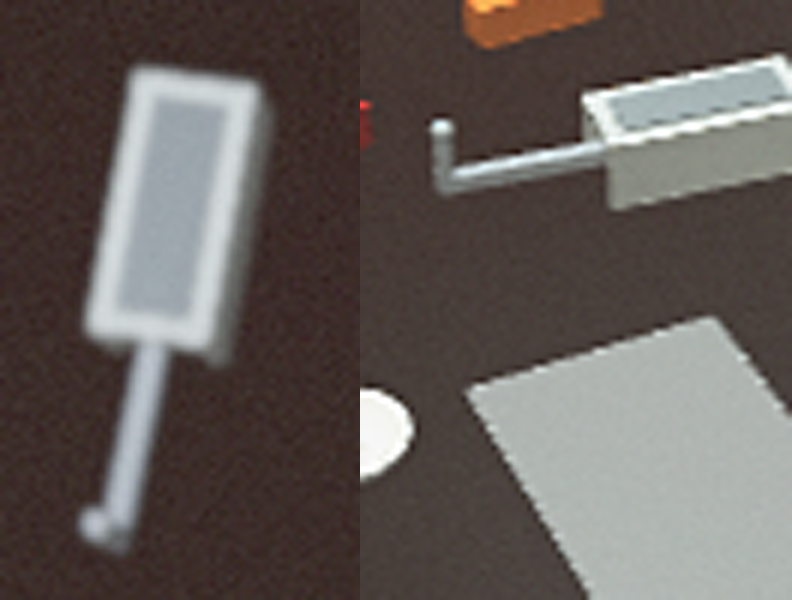

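View pics/c2.png

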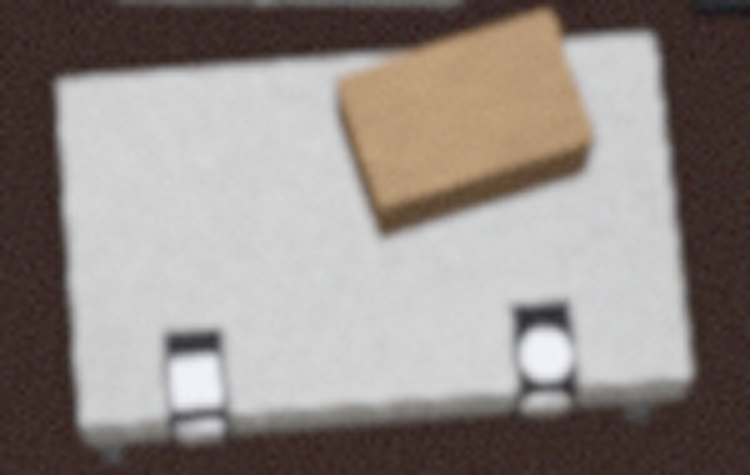

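View pics/c3.png

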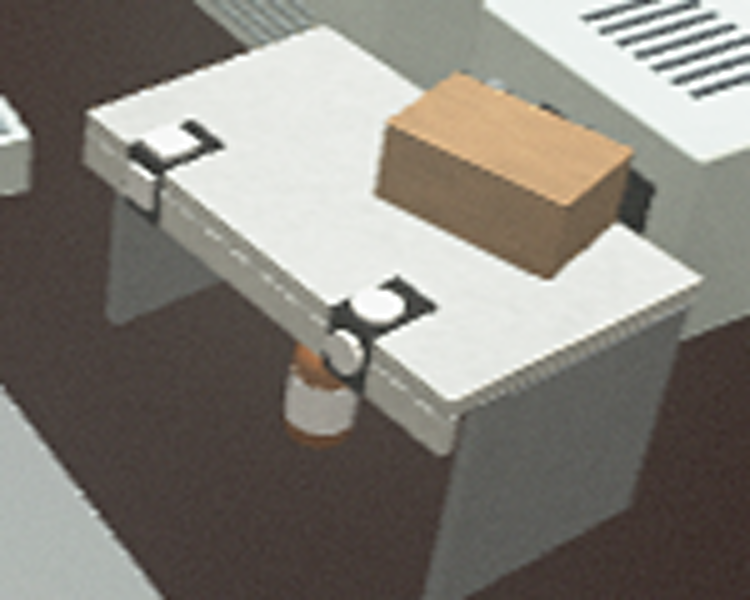

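```bash
cat > fit.py <<'E'
from h import *
import pickle
from scipy.optimize import least_squares
s,t=pickle.load(open("st.pkl","rb"))
def fit(obs,x0):
    def f(v):
        c,si=np.cos(v[2]),np.sin(v[2]);e=[]
        for p,L,uv in obs:
            X=[v[0]+c*L[0]-si*L[1],v[1]+si*L[0]+c*L[1],L[2]]
            e+=list(P(p,X)[0]-uv)
        return np.array(e)
    R=least_squares(f,x0,loss='soft_l1');print(np.round(R.x,4),np.round(f(R.x).reshape(-1,2),1).tolist());return R.x
ct=lambda u,v,k,o:(np.array([u,v])/k+o-.5)
# shelf
o=np.array([225,75]);q=np.array([280,135])
S=[(t,[.09,.15,.165],ct(57,77,5,o)),(t,[.09,-.15,.165],ct(657,33,5,o)),(t,[-.09,-.15,.165],ct(692,378,5,o)),(t,[-.09,.15,.165],ct(80,424,5,o)),
(s,[.09,.15,.165],ct(325,27,5,q)),(s,[.09,-.15,.165],ct(702,278,5,q)),(s,[-.09,-.15,.165],ct(455,402,5,q)),(s,[-.09,.15,.165],ct(88,115,5,q))]
sh=fit(S,[.8,0,0])
z=np.zeros(2)
M=[(t,[.07,.15,.003],ct(317,279,1.4,z)),(t,[.07,-.15,.003],ct(472,284,1.4,z)),(t,[-.07,-.15,.003],ct(470,356,1.4,z)),(t,[-.07,.15,.003],ct(314,351,1.4,z)),
(s,[.07,.15,.003],ct(377,278,1.4,z)),(s,[.07,-.15,.003],ct(443,366,1.4,z)),(s,[-.07,-.15,.003],ct(380,389,1.4,z)),(s,[-.07,.15,.003],ct(319,294,1.4,z))]
ma=fit(M,[.6,0,0])
o=np.array([150,140]);q=np.array([210,145])
D=[(t,[.06,.027,.044],ct(130,68,6,o)),(t,[.06,-.027,.044],ct(264,84,6,o)),(t,[-.06,-.027,.044],ct(220,350,6,o)),(t,[-.06,.027,.044],ct(86,330,6,o)),
(s,[-.06,.027,.044],ct(223,95,6,q)),(s,[-.06,-.027,.044],ct(250,142,6,q)),(s,[.06,.027,.044],ct(422,56,6,q)),(s,[-.06,-.027,0],ct(252,208,6,q))]
do=fit(D,[.6,.3,0])
tip=tri([s,t],[ct(442-360,120,6,q),ct(95,517,6,o)]);print("tip",tip)
for p in(s,t):
  print([ (m["uv"],round(m["confidence"],2)) for m in spotter.mark_of(p,"wand_tip")]) if 0 else 0
# lens discs
lt=ct(547,353,5,np.array([225,75]));ls=ct(377,303,5,np.array([280,135]))
print("lens",tri([s,t],[ls,lt]), "fan",tri([s,t],[ct(168,143,5,np.array([280,135])),ct(195,380,5,np.array([225,75]))]))
def box(p,v,a,b,z0,z1,col):
    c,si=np.cos(v[2]),np.sin(v[2]);L=[]
    def w(x,y,zz):return P(p,[v[0]+c*x-si*y,v[1]+si*x+c*y,zz])[0]
    cs=[(a,b),(a,-b),(-a,-b),(-a,b)]
    for i in range(4):
        for zz in(z0,z1):L.append((w(*cs[i],zz),w(*cs[(i+1)%4],zz),col))
    return L
for n,p,c in(("s",s,(200,120,230,160,3)),("t",t,(140,70,250,190,3))):
    L=box(p,sh,.09,.15,.128,.165,(0,0,255))+box(p,ma,.07,.15,.003,.003,(0,255,0))+box(p,do,.06,.027,0,.044,(255,0,0))
    crop(p,*c,f"pics/fit_{n}.png",L)
E
python3 fit.py
```

```text
[ 0.7331 -0.0273  0.0987] [[0.4, -0.2], [-0.5, -0.6], [0.1, -0.8], [0.3, -0.4], [-0.5, 0.1], [-0.1, 0.8], [-1.3, 0.7], [-0.6, -0.3]]
[ 0.4897  0.0165 -0.0172] [[0.6, -0.5], [-0.4, -0.3], [0.0, -0.4], [-0.3, -0.9], [-1.2, -0.8], [1.0, 0.4], [-1.3, 2.3], [-1.2, 0.4]]
[ 0.6191  0.2921 -0.1237] [[1.2, -0.0], [-1.5, 0.0], [-2.1, -1.1], [0.3, -0.6], [-0.5, 0.5], [-0.1, 1.4], [-0.4, 0.5], [-0.1, 1.2]]
tip [0.47536443 0.31270863 0.06404222]
lens [ 0.6658667  -0.11380347  0.17398941] fan [0.64934722 0.05770401 0.1718391 ]
```

View pics/fit_s.png

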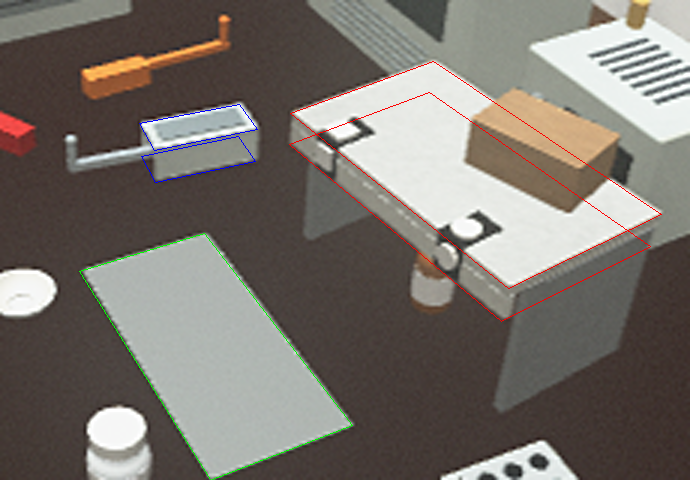

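View pics/fit_t.png

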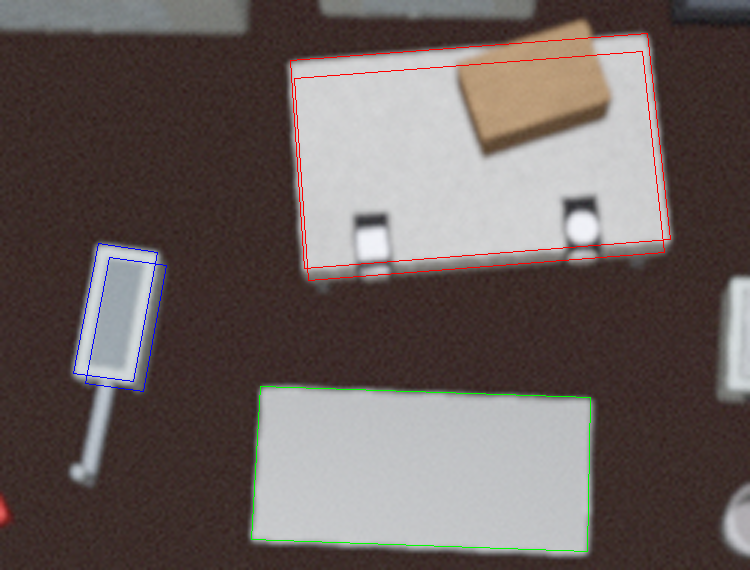

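```bash
cat >> h.py <<'E'
def st():
    o=r.get_obs();rv=np.array(o["orientation"]);R=cv2.Rodrigues(rv)[0]
    return o,R
def to(target,yaw=None):
    o,R=st();d=R.T@(np.array(target)-o["tcp_pos"])*100
    a=np.arctan2(R[1,0],R[0,0])
    dy=None if yaw is None else -((yaw-a+np.pi)%(2*np.pi)-np.pi)
    print("clk %.2f tcp"%o["clock"],np.round(o["tcp_pos"],4),"toolx ang %.3f"%a,"zdown",np.round(R[:,2],3),"F",np.round(o["contact_force"],1),"grip %.4f"%o["grip_width"],"j7 %.2f"%o["joints"][6])
    print("need tool cm",np.round(d,2),"turn",dy)
def sh(R_deg=0):pass
E
python3 - <<'E'
from h import *
import pickle
s,t=pickle.load(open("st.pkl","rb"))
ct=lambda u,v,k,o:(np.array([u,v])/k+o-.5)
o=np.array([150,140]);q=np.array([210,145])
a=onz(t,ct(150,350,6,o),.025);b=onz(t,ct(122,515,6,o),.025);print(a,b,np.arctan2(*(b-a)[[1,0]]))
a=onz(s,ct(606-360,148,6,q),.022);b=onz(s,ct(455-360,185,6,q),.02);print(a,b,np.arctan2(*(b-a)[[1,0]]))
print("tip z60 top",onz(t,ct(95,522,6,o),.056),"side",onz(s,ct(442-360,127,6,q),.054))
print("bottle base",onz(s,[344,222],0),"block",onz(t,np.array([229,413])/1.4,.035))
E
```

```text
[0.55643489 0.3025965  0.025     ] [0.48144184 0.31064552 0.025     ] 3.0346718279033857
[0.56813156 0.3042957  0.022     ] [0.48008502 0.3119477  0.02      ] 3.054901822397804
tip z60 top [0.47373803 0.31474229 0.056     ] side [0.47833184 0.32029892 0.054     ]
bottle base [ 0.71365888 -0.0375173   0.        ] block [0.29806727 0.31341192 0.035     ]
```

Run:
```python
from h import *
import pickle
s,t=pickle.load(open("st.pkl","rb"))
for u in((80,345),(93,213)): print(onz(t,np.array(u)/1.4,0))
for u in((256,189),(340,175)): print(onz(s,np.array(u)/1.4,0))
print(tri([s,t],[np.array((335,92))/1.4,np.array((40,180))/1.4]))
to([.517,.307,.12],3.03)
```

```text
[0.42178243 0.61798311 0.        ]
[0.68595034 0.61851786 0.        ]
[0.44384548 0.65842708 0.        ]
[0.68462777 0.62819325 0.        ]
[0.66480423 0.59073162 0.25979581]
clk 1.30 tcp [0.2039 0.6435 0.2393] toolx ang 2.835 zdown [-0.  0. -1.] F [-0.3 -0.2  0.6] grip 0.0853 j7 -0.08
need tool cm [-40.02 -22.62  11.93] turn -0.1951994116461062
```

carry_out:
  series: "-3 -5 0 -0.1 0.5; -5 -3.5 0 -0.095 0.5; -5 -3 0 0 0.5; -5 -3 1 0 0.5; -5 -2 2 0 0.5; -5 -2 3 0 0.5; -5 -1 3 0 0.5; -4 0 3 0 0.5"
  grip_force: 60

```text
clock: 2.3
tcp_pos: [0.5376, 0.3987, 0.1187]
orientation: [0.179, 3.135, -0.0]
contact_force: [0.2, -0.1, 1.0]
grip_width: 0.0427
```

```bash
python3 -c "
from h import *
to([.517,.307,.12],3.03)"
```

```text
clk 2.30 tcp [0.5376 0.3987 0.1187] toolx ang 3.027 zdown [ 0.001 -0.    -1.   ] F [ 0.2 -0.1  1. ] grip 0.0427 j7 0.77
need tool cm [ 1.   -9.35 -0.13] turn -0.0026190310787144178
```

carry_out:
  series: "0.5 -5 0 0 0.5; 0.5 -4.35 0 0 0.5; 0 0 0 0 0.5; 0 0 0 0 0.5"

```text
clock: 2.8
tcp_pos: [0.5149, 0.3097, 0.1197]
orientation: [0.175, 3.136, 0.002]
contact_force: [-0.0, 1.0, 0.3]
grip_width: 0.0426
```

Run:
```python
from h import *
to([.517,.307,.011],3.03)
s=eyes.grab_frame("side");t=eyes.grab_frame("top")
g=lambda p,c0,r0,w,h,k: cv2.resize(p["color"][r0:r0+h,c0:c0+w],(w*k,h*k),interpolation=cv2.INTER_CUBIC)
cv2.imwrite("pics/d1.png",np.hstack([g(t,140,140,80,110,5),g(s,205,100,75,110,5)]))
```

```text
clk 2.80 tcp [0.5149 0.3097 0.1197] toolx ang 3.030 zdown [ 0.001  0.001 -1.   ] F [-0.   1.   0.3] grip 0.0426 j7 0.86
need tool cm [-0.23 -0.25 10.87] turn -3.639088611384622e-05
```

View pics/d1.png

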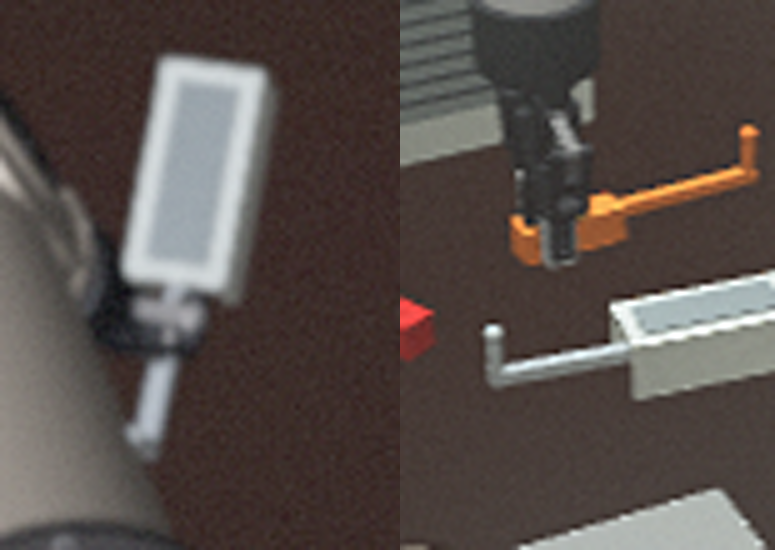

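carry_out:
  series: "-0.2 -0.25 5 0 0.5; 0 0 4 0 0.5; 0 0 1.7 0 0.5; 0 0 0 0 0.5; 0 0 0 0 0.5"

```text
clock: 3.52
tcp_pos: [0.5174, 0.307, 0.0137]
orientation: [0.175, 3.135, 0.003]
contact_force: [0.4, 0.9, 0.2]
grip_width: 0.0424
```

Run:
```python
from h import *
to([.517,.307,.012],3.03)
s=eyes.grab_frame("side")
g=lambda p,c0,r0,w,h,k: cv2.resize(p["color"][r0:r0+h,c0:c0+w],(w*k,h*k),interpolation=cv2.INTER_CUBIC)
cv2.imwrite("pics/d2.png",g(s,205,100,75,110,5))
```

```text
clk 3.52 tcp [0.5174 0.307  0.0137] toolx ang 3.030 zdown [ 0.002  0.002 -1.   ] F [0.4 0.9 0.2] grip 0.0424 j7 0.88
need tool cm [ 0.04 -0.01  0.17] turn 1.46996493475271e-05
```

View pics/d2.png

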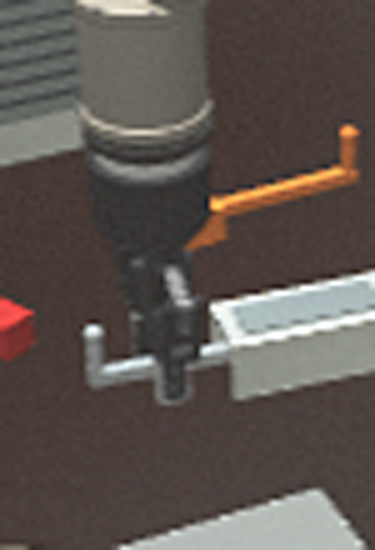

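carry_out:
  series: "0 0 0 0 0; 0 0 0 0 0; 0 0 0 0 0; 0 0 0 0 0; 0 0 0 0 0"
  grip_force: 40

```text
clock: 4.2
tcp_pos: [0.5166, 0.3064, 0.0126]
orientation: [0.175, 3.136, 0.001]
contact_force: [0.8, 0.4, 3.2]
grip_width: 0.0093
```

carry_out:
  series: "1 0 0 0 0; 1.5 0 0 0 0; 1.5 0 0 0 0; 1.5 0 0 0 0; 1.5 0 0 0 0; 1.5 0 0 0 0; 1.5 0 0 0 0; 0 0 0 0 0"

```text
clock: 5.2
tcp_pos: [0.4142, 0.3175, 0.0121]
orientation: [-0.172, -3.134, 0.002]
contact_force: [-3.7, 1.1, 6.2]
grip_width: 0.0089
```

Run:
```python
from h import *
to([.517-.105*.994,.307+.105*.111,.012],3.03)
s=eyes.grab_frame("side")
g=lambda p,c0,r0,w,h,k: cv2.resize(p["color"][r0:r0+h,c0:c0+w],(w*k,h*k),interpolation=cv2.INTER_CUBIC)
cv2.imwrite("pics/d3.png",g(s,155,100,130,110,5))
```

```text
clk 5.20 tcp [0.4142 0.3175 0.0121] toolx ang 3.032 zdown [-0.003 -0.001 -1.   ] F [-3.7  1.1  6.2] grip 0.0089 j7 0.76
need tool cm [0.17 0.1  0.01] turn 0.0019508437100381748
```

View pics/d3.png

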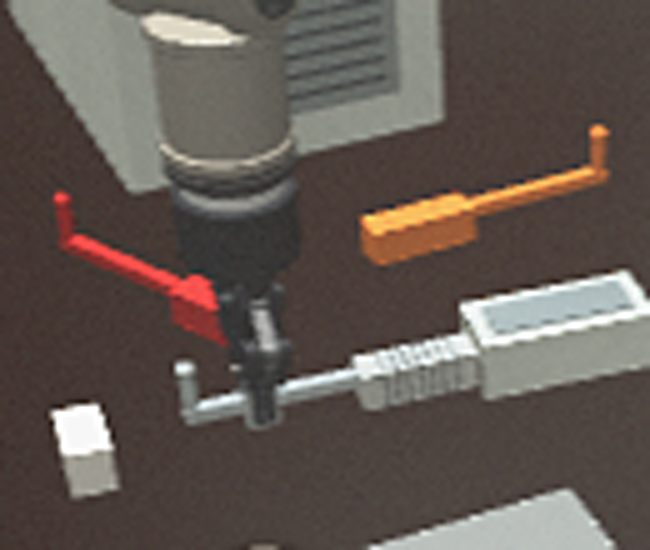

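carry_out:
  series: "0.5 0 0 0 0; 0 0 0 0 0; 0 0 0 0 0.25; 0 0 0 0 0.25; 0 0 0 0 0.25; 0 0 -3 0 0.25; 0 0 -5 0 0.25; -1 0 -3 0 0.4"

```text
clock: 6.25
tcp_pos: [0.4218, 0.3171, 0.1242]
orientation: [0.174, 3.136, 0.002]
contact_force: [1.5, 0.6, 0.5]
grip_width: 0.034
```

carry_out:
  series: "-5 0 0 0 0.55; -5 0 0 0 0.55; 0 0 0 0 0.55; 0 0 0 0 0.55"

```text
clock: 6.75
tcp_pos: [0.5204, 0.3053, 0.1217]
orientation: [-0.176, -3.135, 0.001]
contact_force: [0.2, 0.5, 0.2]
grip_width: 0.0468
```

Run:
```python
from h import *
s=eyes.grab_frame("side");t=eyes.grab_frame("top")
import pickle;pickle.dump((s,t),open("st2.pkl","wb"))
to([.517,.307,.013],3.03)
for p,n in((s,"s"),(t,"t")):
  for q in("wand","wand_tip"):print(n,q,[(np.round(m["uv"],1),round(m["confidence"],2)) for m in spotter.mark_of(p,q)])
crop(s,155,100,130,110,6,"pics/e_s.png");crop(t,120,150,110,110,5,"pics/e_t.png")
```

```text
clk 6.85 tcp [0.5198 0.3059 0.1219] toolx ang 3.031 zdown [-0.002 -0.    -1.   ] F [-0.2  0.6 -0.1] grip 0.0472 j7 0.89
need tool cm [ 0.27  0.08 10.89] turn 0.0012132016661965395
s wand [(array([236.6, 177. ]), 0.91), (array([198.1, 165. ]), 0.8), (array([236.2, 147.2]), 0.68), (array([191.2, 170.4]), 0.62)]
s wand_tip [(array([166.8, 140.9]), 0.91), (array([194.3, 172.1]), 0.63), (array([275.6, 123.9]), 0.58)]
t wand [(array([334.5, 138.1]), 0.64), (array([454.5, 207.6]), 0.6), (array([172.8, 216.8]), 0.55)]
t wand_tip [(array([ 66.1, 268.7]), 0.73), (array([172.8, 216.1]), 0.57), (array([112.1, 125. ]), 0.55)]
```

View pics/e_s.png

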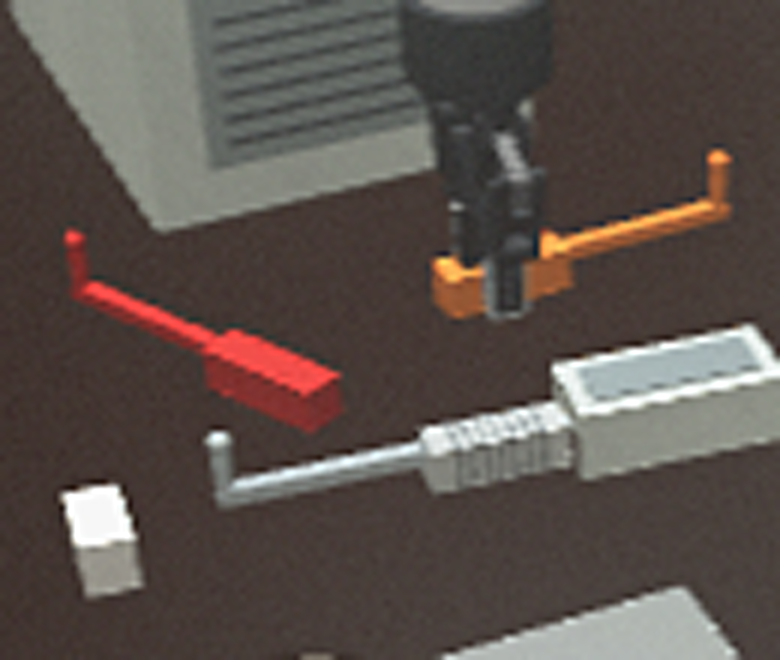

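View pics/e_t.png

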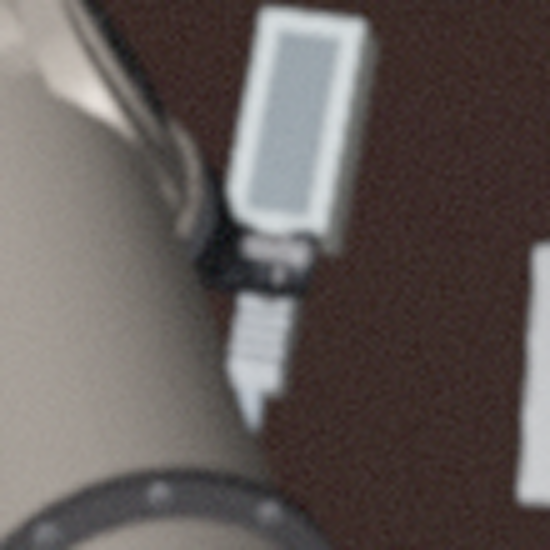

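Run:
```python
from h import *
import pickle
s,t=pickle.load(open("st2.pkl","rb"))
f=lambda u,v:np.array([u,v])/6+[154.5,99.5]
a=onz(s,f(437,492),0);b=onz(s,f(572,467),0);c=onz(s,f(425,434),.028)
print(a,b,c,np.linalg.norm(a-b),np.arctan2(*(a-b)[[1,0]]))
n=np.array([-np.sin(3.03),np.cos(3.03),0]) # left of tip dir
m=(a+b)/2;print("centre",m-n*.013, m+n*.013)
g=lambda u,v:np.array([u,v])/5+[119.5,149.5]
for u in((228,370),(284,394)):print("top front corners",onz(t,g(*u),.028))
print("tip",onz(s,f(218,440),.056))
```

```text
[0.48207689 0.30286568 0.        ] [0.55866278 0.29066067 0.        ] [0.48384322 0.31972806 0.028     ] 0.07755230814469877 2.983557863559207
centre [0.52181753 0.30968231 0.        ] [0.51892214 0.28384403 0.        ]
top front corners [0.48570532 0.322848   0.028     ]
top front corners [0.47337824 0.29222492 0.028     ]
tip [0.37103398 0.32603095 0.056     ]
```

carry_out:
  series: "0 0.3 5 0 0.55; 0 0 4 0 0.55; 0 0 2 0 0.55; 0 0 0 0 0.55; 0 0 0 0 0; 0 0 0 0 0; 0 0 0 0 0; 0 0 0 0 0"
  grip_force: 100

```text
clock: 8.05
tcp_pos: [0.523, 0.3093, 0.0143]
orientation: [0.176, 3.134, 0.003]
contact_force: [-1.0, -1.0, 7.0]
grip_width: 0.024
```

Run:
```python
from h import *
to([.49,-.045,.16],np.pi/2)
s=eyes.grab_frame("side")
crop(s,155,100,130,110,6,"pics/f_s.png")
```

```text
clk 8.05 tcp [0.523  0.3093 0.0143] toolx ang 3.030 zdown [ 0.003  0.002 -1.   ] F [-1. -1.  7.] grip 0.0240 j7 0.91
need tool cm [ -0.72 -35.54 -14.65] turn 1.4588403175098428
```

View pics/f_s.png

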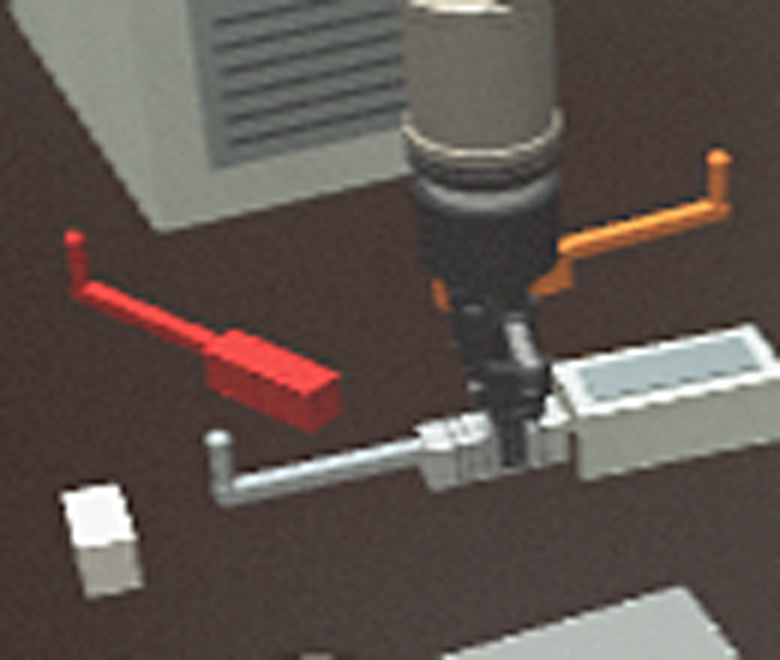

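carry_out:
  series: "0.3 0 -1 0 0; 0.3 0 -3 0 0; 0 0 -5 0 0; 0 -2 -5 0 0; 0 -5 -1 0 0; 0 -5 0 0 0; 0 -5 0 0 0; 0 0 0 0 0"

```text
clock: 9.1
tcp_pos: [0.496, 0.1354, 0.163]
orientation: [-0.186, -3.136, 0.002]
contact_force: [-0.1, 0.4, -1.7]
grip_width: 0.0242
```

carry_out:
  series: "0 0 0 0.18 0; 0 0 0 0.18 0; 0 0 0 0.18 0; 0 0 0 0.18 0; 0 0 0 0.18 0; 0 0 0 0.18 0; 0 0 0 0.18 0; 0 0 0 0.18 0"

```text
clock: 10.1
tcp_pos: [0.4965, 0.1414, 0.1627]
orientation: [-2.205, -2.237, -0.001]
contact_force: [1.2, -0.2, -1.7]
grip_width: 0.0242
```

Run:
```python
from h import *
to([.49,-.045,.16],np.pi/2-.017)
s=eyes.grab_frame("side");t=eyes.grab_frame("top")
cv2.imwrite("pics/g_s.png",cv2.resize(s["color"],(784,588)))
```

```text
clk 10.10 tcp [0.4965 0.1414 0.1627] toolx ang 1.585 zdown [ 0.     0.001 -1.   ] F [ 1.2 -0.2 -1.7] grip 0.0242 j7 -0.18
need tool cm [-18.63  -0.92   0.25] turn 0.03129116154943157
```

View pics/g_s.png

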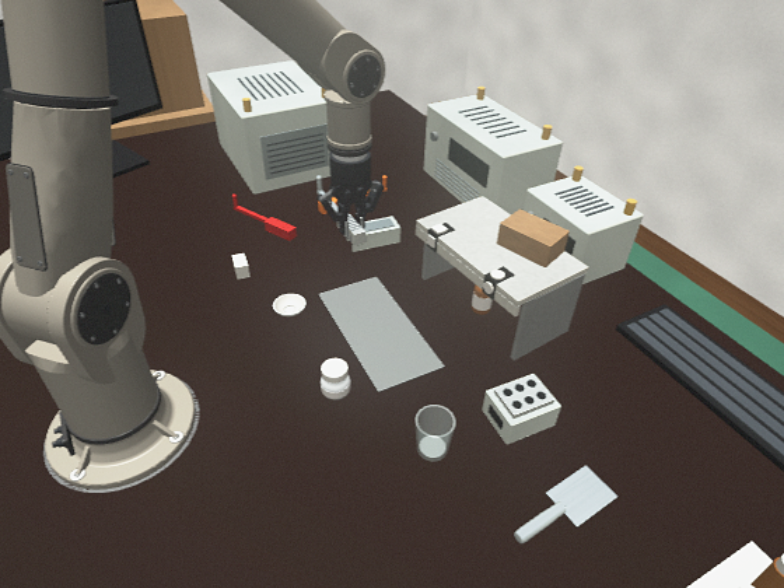

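carry_out:
  series: "-5 -0.5 0 0.03 0; -5 -0.4 0 0 0; -5 0 2 0 0; -3.6 0 4 0 0; 0 0 4 0 0; 0 0 0 0 0; 0 0 0 0 0"

```text
clock: 11.08
tcp_pos: [0.4881, -0.0451, 0.0634]
orientation: [2.23, 2.212, 0.002]
contact_force: [0.3, -0.6, -1.2]
grip_width: 0.0245
```

Run:
```python
from h import *
to([.49,-.045,.017],np.pi/2-.017)
s=eyes.grab_frame("side")
crop(s,200,150,150,130,5,"pics/h_s.png")
```

```text
clk 11.07 tcp [ 0.4881 -0.0451  0.0634] toolx ang 1.562 zdown [ 0.001  0.001 -1.   ] F [ 0.3 -0.6 -1.2] grip 0.0245 j7 0.30
need tool cm [0.01 0.19 4.64] turn 0.00867703285424426
```

View pics/h_s.png

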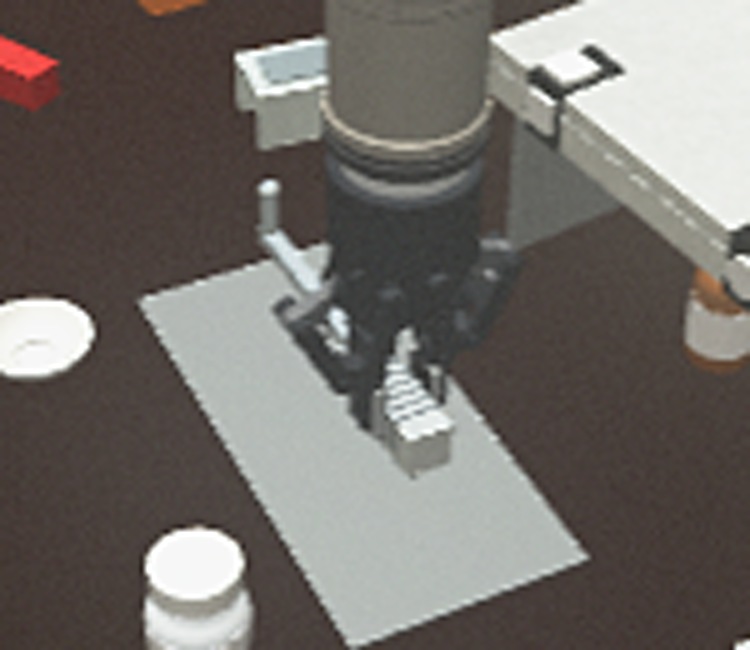

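carry_out:
  series: "0 0.1 2.5 0 0; 0 0 1.2 0 0; 0 0 0.6 0 0; 0 0 0.2 0 0; 0 0 0 0 0"

```text
clock: 11.75
tcp_pos: [0.4884, -0.0458, 0.0176]
orientation: [2.233, 2.209, 0.001]
contact_force: [-0.5, 0.8, -0.9]
grip_width: 0.0243
```

carry_out:
  series: "0 0 0.1 0 0; 0 0 0 0 0; 0 0 0.1 0 0; 0 0 0 0 0"

```text
clock: 12.25
tcp_pos: [0.4885, -0.0458, 0.0172]
orientation: [-2.234, -2.208, -0.003]
contact_force: [-5.7, 1.3, 23.9]
grip_width: 0.0241
```

carry_out:
  series: "0 0 -0.1 0 0; 0 0 0 0 0; 0 0 0 0 0.55; 0 0 0 0 0.55; 0 0 0 0 0.55; 0 0 -3 0 0.55; 0 0 -5 0 0.55; 0 0 0 0 0.55"

```text
clock: 13.25
tcp_pos: [0.4905, -0.0459, 0.0991]
orientation: [2.231, 2.206, 0.007]
contact_force: [0.2, 0.1, 0.5]
grip_width: 0.0471
```

Run:
```python
from h import *
to([.49,-.045,.017],np.pi/2-.017)
s=eyes.grab_frame("side");t=eyes.grab_frame("top")
import pickle;pickle.dump((s,t),open("st3.pkl","wb"))
crop(s,200,150,150,130,5,"pics/i_s.png");crop(t,215,190,130,75,5,"pics/i_t.png")
for p,n in((s,"s"),(t,"t")):
  for q in("wand","wand_tip"):print(n,q,[(np.round(m["uv"],1),round(m["confidence"],2)) for m in spotter.mark_of(p,q)])
```

```text
clk 13.25 tcp [ 0.4905 -0.0459  0.0991] toolx ang 1.560 zdown [ 0.006  0.001 -1.   ] F [0.2 0.1 0.5] grip 0.0471 j7 0.26
need tool cm [ 0.09 -0.1   8.21] turn 0.00581679684455505
s wand [(array([199.2, 164.3]), 0.89), (array([278. , 247.6]), 0.73), (array([236.1, 150.1]), 0.54)]
s wand_tip [(array([166.3, 139.6]), 0.71), (array([257.4, 200.1]), 0.65)]
t wand [(array([116.6, 185.2]), 0.67), (array([129.9, 246.6]), 0.62)]
t wand_tip [(array([114.1, 125.8]), 0.65), (array([ 66. , 268.7]), 0.57), (array([245. , 223.3]), 0.48), (array([337.3, 137.2]), 0.23)]
```

View pics/i_s.png

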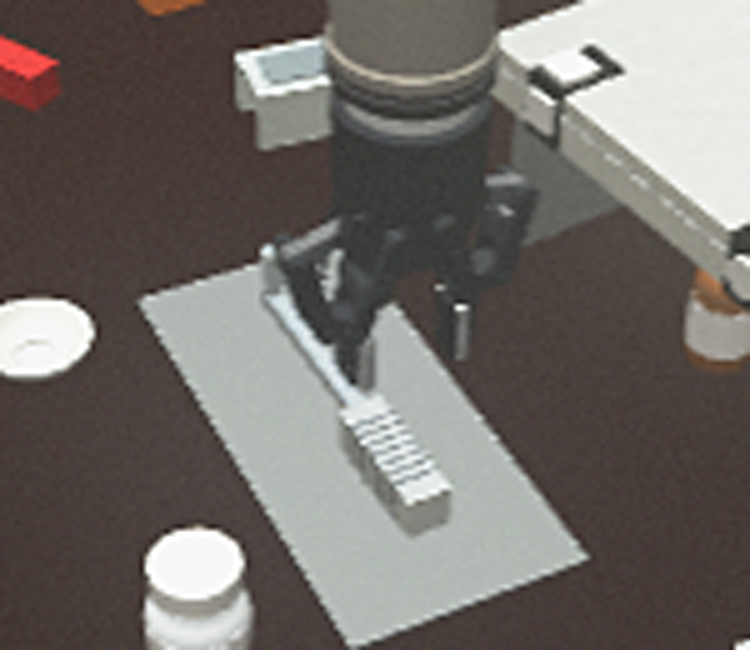

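View pics/i_t.png

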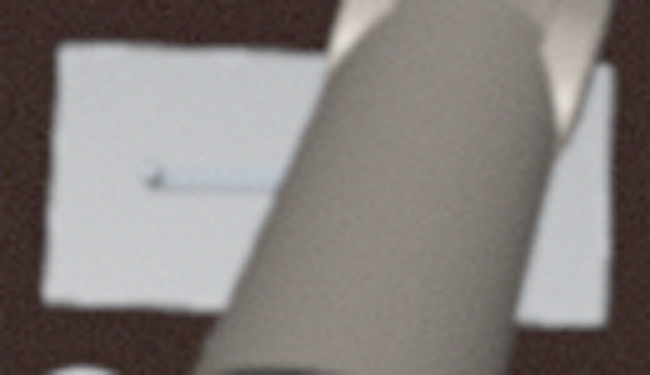

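carry_out:
  series: "0 -0.1 5 0 0.55; 0 0 3 0 0.55; 0 0 0.2 0 0.55; 0 0 0 0 0.55; 0 0 0 0 0; 0 0 0 0 0; 0 0 0 0 0; 0 0 0 0 0"
  grip_force: 120

```text
clock: 14.55
tcp_pos: [0.4882, -0.0458, 0.0158]
orientation: [2.232, 2.208, 0.003]
contact_force: [-1.3, 0.3, 7.4]
grip_width: 0.0238
```

Run:
```python
from h import *
to([.446,-.124,.15],.0987)
s=eyes.grab_frame("side")
crop(s,200,150,150,130,5,"pics/j_s.png")
for p in[np.array((449,390))/1.4]:
  print(onz(eyes.grab_frame("top"),p,.06))
```

```text
clk 14.55 tcp [ 0.4882 -0.0458  0.0158] toolx ang 1.560 zdown [ 0.002  0.    -1.   ] F [-1.3  0.3  7.4] grip 0.0238 j7 0.37
need tool cm [ -7.86  -4.1  -13.43] turn 1.461242506545292
[ 0.34696956 -0.09050716  0.06      ]
```

View pics/j_s.png

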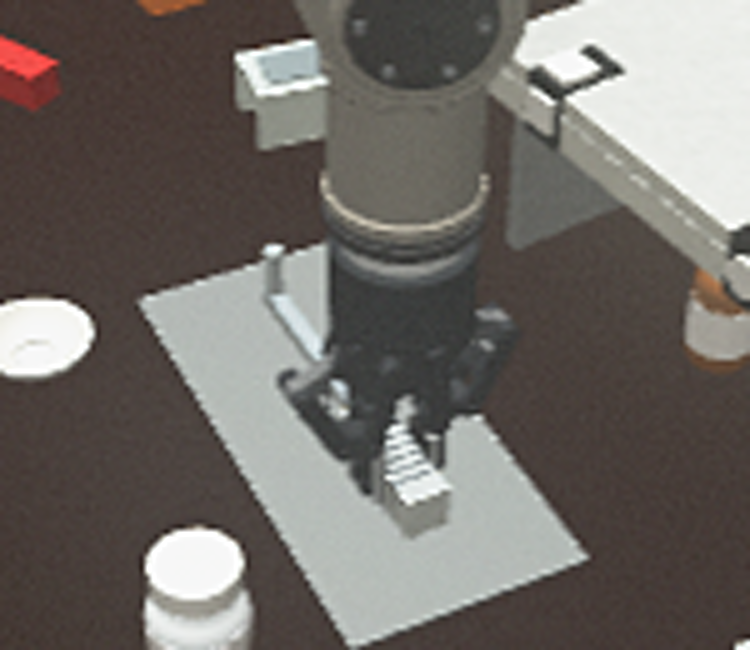

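carry_out:
  series: "0 0 -2 0 0; 0 0 -5 0 0; 0 0 -4.4 0 0; -3 -2 -2 0 0; -4.9 -2 0 0 0; 0 0 0 0 0; 0 0 0 0.18 0; 0 0 0 0.18 0"

```text
clock: 15.65
tcp_pos: [0.4466, -0.1238, 0.1488]
orientation: [-2.598, -1.766, -0.002]
contact_force: [-0.7, 0.4, -0.9]
grip_width: 0.0241
```

carry_out:
  series: "0 0 0 0.18 0; 0 0 0 0.18 0; 0 0 0 0.18 0; 0 0 0 0.18 0; 0 0 0 0.18 0; 0 0 0 0.18 0; 0 0 0 0.02 0; 0 0 0 0 0"

```text
clock: 16.65
tcp_pos: [0.4465, -0.1239, 0.1484]
orientation: [-3.137, -0.162, -0.0]
contact_force: [-0.4, 0.4, -0.7]
grip_width: 0.024
```

Run:
```python
from h import *
to([.446,-.124,.073],.0987)
s=eyes.grab_frame("side");t=eyes.grab_frame("top")
import pickle;pickle.dump((s,t),open("st4.pkl","wb"))
cv2.imwrite("pics/k_t.png",cv2.resize(t["color"],(784,588)))
crop(s,210,130,190,130,4,"pics/k_s.png")
```

```text
clk 16.65 tcp [ 0.4465 -0.1239  0.1484] toolx ang 0.103 zdown [ 0.  0. -1.] F [-0.4  0.4 -0.7] grip 0.0240 j7 -0.86
need tool cm [-0.05  0.01  7.54] turn 0.004706678338879389
```

View pics/k_s.png

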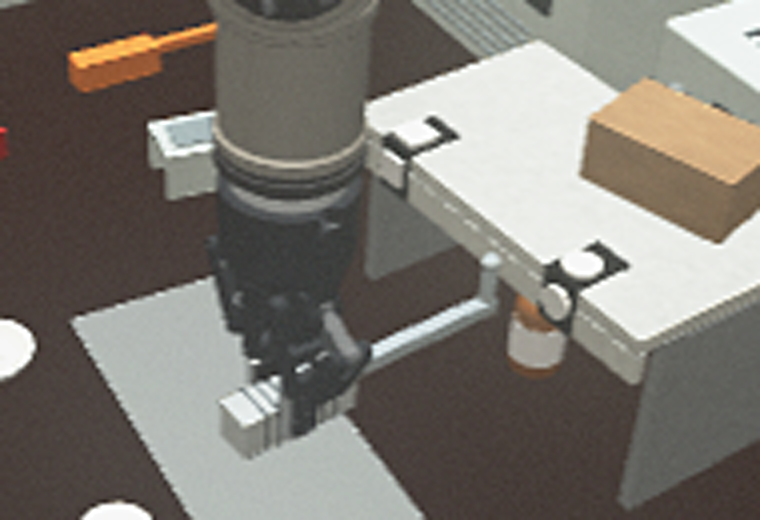

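View pics/k_t.png

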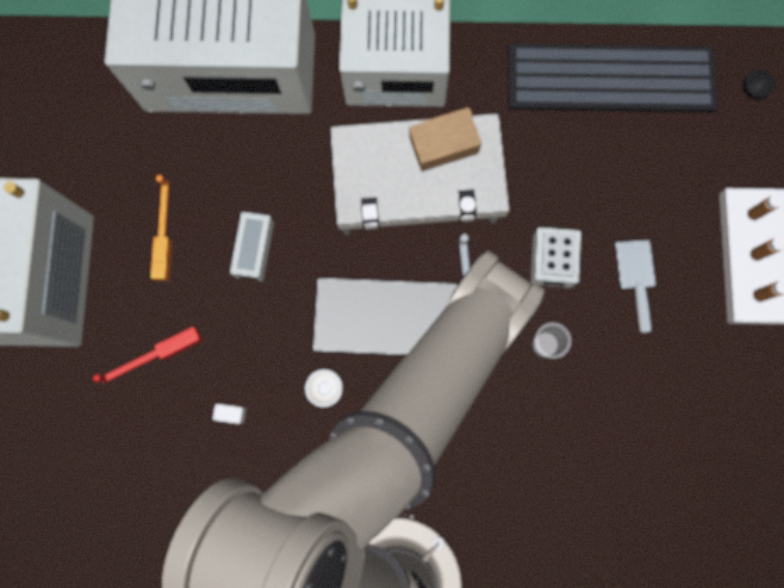

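Run:
```python
from h import *
import pickle
s,t=pickle.load(open("st4.pkl","rb"))
cv2.imwrite("pics/l.png",np.hstack([cv2.resize(t["color"][125:185,305:375],(490,420),interpolation=cv2.INTER_CUBIC)]))
```

```text
(no output)
```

View pics/l.png

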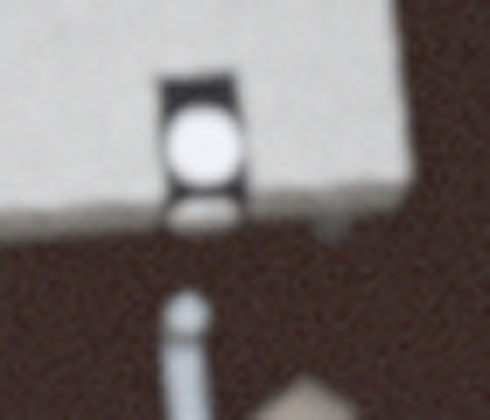

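Run:
```python
from h import *
import pickle
s,t=pickle.load(open("st4.pkl","rb"))
us=np.array([491,259])/4+[209.5,129.5];ut=np.array([188,313])/7+[304.5,124.5]
T=tri([s,t],[us,ut]);print("ball",T,[P(p,T)[0]-u for p,u in((s,us),(t,ut))])
shf=np.array([.7331,-.0273]);a=.0987;R=np.array([[np.cos(a),-np.sin(a)],[np.sin(a),np.cos(a)]])
loc=R.T@(T[:2]-shf);print("ball in shelf frame",loc)
# lens, both lens discs in shelf frame, top view at z=.168..0.175
for z in(.165,.170,.175):
  X=onz(t,np.array([203,147])/7+[304.5,124.5],z);print("lens",R.T@(X[:2]-shf))
# predicted from tcp
tc=np.array([.4465,-.1239]);print("pred",R.T@(tc+.15*np.array([np.cos(.103),np.sin(.103)])-shf))
# housing front edges in side view: black band centre on lip front ~ (557,305)crop4 k_s
X=ray(s,np.array([557,302])/4+[209.5,129.5]);o,d=X
# intersect lip front plane
n=R[:,0];tt=(( shf+R@np.array([-.093,0])-o[:2])@n)/(d[:2]@n);X=o+d*tt;print("front lens",R.T@(X[:2]-shf),X[2])
```

```text
ball [ 0.59973644 -0.10614543  0.19502278] [array([-0.44557453,  0.09424899]), array([ 0.21035547, -0.41668053])]
ball in shelf frame [-0.14048391 -0.06532007]
lens [-0.07455126 -0.07882971]
lens [-0.07606921 -0.07825469]
lens [-0.07758717 -0.07767967]
pred [-0.14472548 -0.06724335]
front lens [-0.093      -0.08209269] 0.15147544672650126
```

carry_out:
  series: "0 0 4 0 0; 0 0 3 0 0; 0 0 1.2 0 0; 0 0 0 0 0; 2 0 0 0 0; 1 0 0 0 0; 0 0 0 0 0; 0 0 0 0 0"

```text
clock: 17.75
tcp_pos: [0.4756, -0.1214, 0.0665]
orientation: [-3.137, -0.156, 0.0]
contact_force: [0.2, -0.1, -0.9]
grip_width: 0.0238
```

Run:
```python
from h import *
to([.446,-.124,.073],.0987)
s=eyes.grab_frame("side");t=eyes.grab_frame("top")
import pickle;pickle.dump((s,t),open("st5.pkl","wb"))
A=cv2.resize(t["color"][125:185,300:370],(420,360),interpolation=cv2.INTER_CUBIC)
B=cv2.resize(s["color"][180:240,310:370],(360,360),interpolation=cv2.INTER_CUBIC)
cv2.imwrite("pics/m.png",np.hstack([A,B]))
```

```text
clk 17.75 tcp [ 0.4756 -0.1214  0.0665] toolx ang 0.100 zdown [-0.  0. -1.] F [ 0.2 -0.1 -0.9] grip 0.0238 j7 -0.72
need tool cm [-2.97 -0.04 -0.65] turn 0.0009430543391295565
```

View pics/m.png

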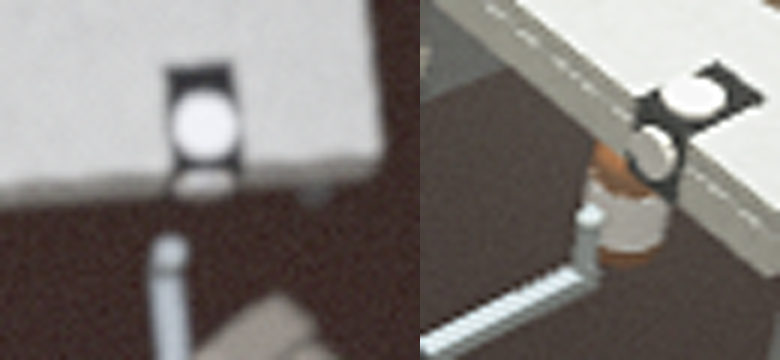

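Run:
```python
from h import *
import pickle
s,t=pickle.load(open("st5.pkl","rb"))
us=np.array([337.8,215.]);ut=np.array([328.,166.2])
T=tri([s,t],[us,ut]);print("ball",T,[P(p,T)[0]-u for p,u in((s,us),(t,ut))])
shf=np.array([.7331,-.0273]);a=.0987;R=np.array([[np.cos(a),-np.sin(a)],[np.sin(a),np.cos(a)]])
print(R.T@(T[:2]-shf))
tc=np.array([.4756,-.1214]);print("pred",R.T@(tc+.15*np.array([np.cos(.1),np.sin(.1)])-shf))
```

```text
ball [ 0.62869413 -0.10406379  0.11419817] [array([-0.3923734 ,  0.08032833]), array([ 0.18432346, -0.36456932])]
[-0.11146203 -0.06610205]
pred [-0.1155195  -0.06807302]
```

carry_out:
  series: "1.5 0 0 0 0; 1.5 0 0 0 0; 1.5 0 0 0 0; 1.5 0 0 0 0; 0.8 0 0 0 0; 0 0 0 0 0; 0 0 0 0 0"

```text
clock: 18.73
tcp_pos: [0.5432, -0.1148, 0.0662]
orientation: [-3.138, -0.156, 0.001]
contact_force: [-0.3, 0.1, -0.9]
grip_width: 0.024
```

Run:
```python
from h import *
to([.446,-.124,.073],.0987)
s=eyes.grab_frame("side");t=eyes.grab_frame("top")
A=cv2.resize(t["color"][125:205,300:370],(420,480),interpolation=cv2.INTER_CUBIC)
B=cv2.resize(s["color"][175:255,290:350],(360,480),interpolation=cv2.INTER_CUBIC)
cv2.imwrite("pics/n.png",np.hstack([A,B]))
```

```text
clk 18.73 tcp [ 0.5432 -0.1148  0.0662] toolx ang 0.099 zdown [-0.001  0.    -1.   ] F [-0.3  0.1 -0.9] grip 0.0240 j7 -0.77
need tool cm [-9.76 -0.04 -0.68] turn 0.0005625183871251771
```

View pics/n.png

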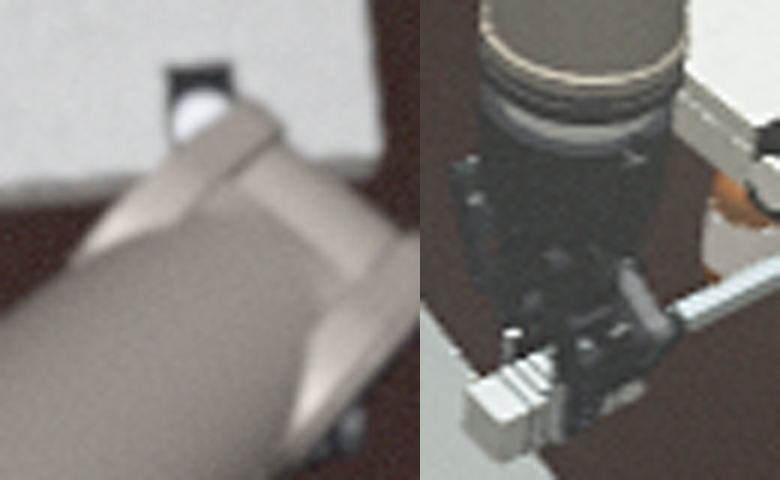

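carry_out:
  series: "0 0 -0.6 0 0; 0 0 -0.5 0 0; 0 0 0 0 0; 0 0 0 0 0"

```text
clock: 19.32
tcp_pos: [0.5439, -0.1145, 0.0774]
orientation: [-3.138, -0.157, -0.0]
contact_force: [-0.2, 0.3, -0.8]
grip_width: 0.0236
```

carry_out:
  series: "0 0 -0.3 0 0; 0 0 0 0 0; 0 0 0 0 0"

```text
clock: 19.7
tcp_pos: [0.5438, -0.1146, 0.0803]
orientation: [-3.138, -0.157, 0.0]
contact_force: [0.2, -0.2, -1.2]
grip_width: 0.0238
```

carry_out:
  series: "0 0 -0.2 0 0; 0 0 0 0 0; 0 0 0 0 0"

```text
clock: 20.08
tcp_pos: [0.5438, -0.1146, 0.0823]
orientation: [-3.138, -0.157, 0.0]
contact_force: [-1.2, 0.2, -1.2]
grip_width: 0.0239
```

carry_out:
  series: "0 0 -0.2 0 0; 0 0 0 0 0; 0 0 0 0 0"

```text
clock: 20.45
tcp_pos: [0.5438, -0.1146, 0.0843]
orientation: [-3.138, -0.157, -0.0]
contact_force: [-0.2, -0.5, 0.0]
grip_width: 0.0238
```

carry_out:
  series: "0 0 -0.2 0 0; 0 0 0 0 0; 0 0 0 0 0"

```text
clock: 20.82
tcp_pos: [0.5438, -0.1146, 0.0863]
orientation: [-3.138, -0.157, -0.0]
contact_force: [-0.0, -0.6, -0.5]
grip_width: 0.0237
```

carry_out:
  series: "0 0 -0.1 0 0; 0 0 0 0 0; 0 0 0 0 0"

```text
clock: 21.2
tcp_pos: [0.5436, -0.1146, 0.0872]
orientation: [-3.138, -0.157, 0.001]
contact_force: [0.1, -0.1, -1.7]
grip_width: 0.0237
```

```bash
python3 -c "
from h import *
o,R=st();print(R.T@o['moment'],R.T@o['contact_force'])"
```

```text
[-0.02712982 -0.19675652 -0.02177959] [0.0984785  0.13022826 1.71354031]
```

carry_out:
  series: "0 0 -0.1 0 0; 0 0 0 0 0; 0 0 0 0 0"

```text
clock: 21.58
tcp_pos: [0.5435, -0.1145, 0.0881]
orientation: [-3.137, -0.157, 0.001]
contact_force: [-0.6, 0.3, -2.6]
grip_width: 0.0237
```

```bash
python3 -c "
from h import *
o,R=st();print(R.T@o['moment'],R.T@o['contact_force'])"
```

```text
[ 0.03697975 -0.47693344 -0.06349686] [-0.61158521 -0.34414729  2.63624715]
```

carry_out:
  series: "0 0 -0.1 0 0; 0 0 0 0 0; 0 0 0 0 0"

```text
clock: 21.95
tcp_pos: [0.5437, -0.1145, 0.0892]
orientation: [-3.137, -0.157, 0.0]
contact_force: [-0.5, 0.0, -4.4]
grip_width: 0.0238
```

```bash
python3 -c "
from h import *
o,R=st();print(R.T@o['moment'],R.T@o['contact_force'])"
```

```text
[ 0.13147054 -0.59441628 -0.07059614] [-0.4890709  -0.06373062  4.42499382]
```

carry_out:
  series: "0 0 -0.2 0 0; 0 0 0 0 0; 0 0 0 0 0"

```text
clock: 22.32
tcp_pos: [0.5439, -0.1144, 0.0913]
orientation: [-3.138, -0.157, -0.0]
contact_force: [-0.8, 2.0, -3.1]
grip_width: 0.0236
```

```bash
python3 -c "
from h import *
o,R=st();print(R.T@o['moment'],R.T@o['contact_force'])"
```

```text
[ 0.26174541 -0.50027146 -0.16809752] [-0.55656186 -2.06613876  3.13564363]
```

carry_out:
  series: "0 0 -0.2 0 0; 0 0 0 0 0; 0 0 0 0 0"

```text
clock: 22.7
tcp_pos: [0.5439, -0.1144, 0.0933]
orientation: [-3.137, -0.157, -0.0]
contact_force: [-0.5, 2.2, -4.1]
grip_width: 0.024
```

```bash
python3 -c "
from h import *
o,R=st();print(R.T@o['moment'],R.T@o['contact_force'])"
```

```text
[ 0.26694883 -0.51217559 -0.300104  ] [-0.26424864 -2.18998004  4.12121483]
```

carry_out:
  series: "0 0 -0.1 0 0; 0 0 0 0 0; 0 0 0 0 0"

```text
clock: 23.08
tcp_pos: [0.5439, -0.1144, 0.0943]
orientation: [-3.137, -0.157, -0.0]
contact_force: [0.1, 3.0, -4.6]
grip_width: 0.0235
```

```bash
python3 -c "
from h import *
o,R=st();print(R.T@o['moment'],R.T@o['contact_force'])"
```

```text
[ 0.40126999 -0.51495341 -0.43890131] [ 0.42411279 -2.940931    4.64617167]
```

carry_out:
  series: "0 0 -0.1 0 0; 0 0 0 0 0; 0 0 0 0 0"

```text
clock: 23.45
tcp_pos: [0.5439, -0.1145, 0.0953]
orientation: [-3.138, -0.157, -0.0]
contact_force: [0.3, 2.6, -4.6]
grip_width: 0.0239
```

Run:
```python
from h import *
o,R=st();print(R.T@o['moment'],R.T@o['contact_force'])
s=eyes.grab_frame("side")
B=cv2.resize(s["color"][175:255,280:400],(720,480),interpolation=cv2.INTER_CUBIC)
cv2.imwrite("pics/o.png",B)
```

```text
[ 0.5090501  -0.49705795 -0.51209802] [ 0.53257032 -2.53999526  4.56253667]
```

View pics/o.png

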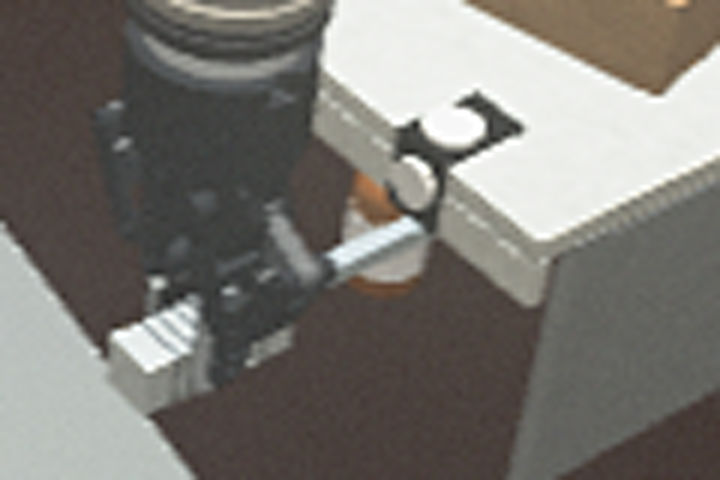

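carry_out:
  series: "0 0 -0.1 0 0; 0 0 0 0 0; 0 0 0 0 0"

```text
clock: 23.88
tcp_pos: [0.5437, -0.1145, 0.0962]
orientation: [-3.138, -0.157, 0.001]
contact_force: [0.7, 4.2, -6.1]
grip_width: 0.0237
```

```bash
python3 -c "
from h import *
o,R=st();print(R.T@o['moment'],R.T@o['contact_force'])"
```

```text
[ 0.54754584 -0.69497802 -0.50636046] [ 1.09551986 -4.11309965  6.07480045]
```

carry_out:
  series: "0 0 -0.1 0 0; 0 0 0 0 0; 0 0 0 0 0"

```text
clock: 24.25
tcp_pos: [0.5434, -0.1145, 0.0971]
orientation: [-3.137, -0.157, 0.001]
contact_force: [0.1, 2.8, -8.4]
grip_width: 0.0237
```

```bash
python3 -c "
from h import *
o,R=st();print(R.T@o['moment'],R.T@o['contact_force'])"
```

```text
[ 0.56317099 -1.03447752 -0.50899278] [ 0.42163562 -2.80436132  8.42000826]
```

carry_out:
  series: "0 0 -0.1 0 0; 0 0 0 0 0; 0 0 0 0 0"

```text
clock: 24.62
tcp_pos: [0.5433, -0.1145, 0.098]
orientation: [-3.137, -0.157, 0.002]
contact_force: [0.3, 2.3, -9.3]
grip_width: 0.0237
```

```bash
python3 -c "
from h import *
o,R=st();print(R.T@o['moment'],R.T@o['contact_force'])"
```

```text
[ 0.50841459 -1.46355651 -0.47481019] [ 0.56815392 -2.24865569  9.32561934]
```

carry_out:
  series: "0 0 -0 0 0; 0 0 0.6 0 0; 0 0 0.6 0 0; 0 0 0 0 0; 0 0 -0.6 0 0; 0 0 0 0 0; 0 0 0 0 0"

```text
clock: 25.5
tcp_pos: [0.5442, -0.1147, 0.0926]
orientation: [3.138, 0.157, 0.001]
contact_force: [-0.3, -0.7, -1.6]
grip_width: 0.0238
```

```bash
python3 -c "
from h import *
o,R=st();print(R.T@o['moment'],R.T@o['contact_force'])"
```

```text
[ 0.04368421  0.04842494 -0.037799  ] [-0.35785034  0.6672619   1.57230186]
```

carry_out:
  series: "0 0 1.3 0 0; 0 0 1.3 0 0; 0 0 0 0 0; -2 0 0 0 0; -2.5 0 0 0 0; -2.5 0 0 0 0; -2.5 0 0 0 0; 0 0 0 0 0"

```text
clock: 26.5
tcp_pos: [0.4473, -0.1243, 0.0662]
orientation: [-3.137, -0.153, 0.002]
contact_force: [0.5, 0.6, -1.1]
grip_width: 0.0242
```

Run:
```python
from h import *
to([.446,-.124,.15],np.pi/2)
s=eyes.grab_frame("side");t=eyes.grab_frame("top")
import pickle;pickle.dump((s,t),open("st6.pkl","wb"))
A=cv2.resize(t["color"][125:205,300:370],(420,480),interpolation=cv2.INTER_CUBIC)
B=cv2.resize(s["color"][170:250,310:370],(360,480),interpolation=cv2.INTER_CUBIC)
cv2.imwrite("pics/p.png",np.hstack([A,B]))
```

```text
clk 26.50 tcp [ 0.4473 -0.1243  0.0662] toolx ang 0.098 zdown [-0.001  0.001 -1.   ] F [ 0.5  0.6 -1.1] grip 0.0242 j7 -0.70
need tool cm [-0.14 -0.05 -8.38] turn -1.4730605374885686
```

View pics/p.png

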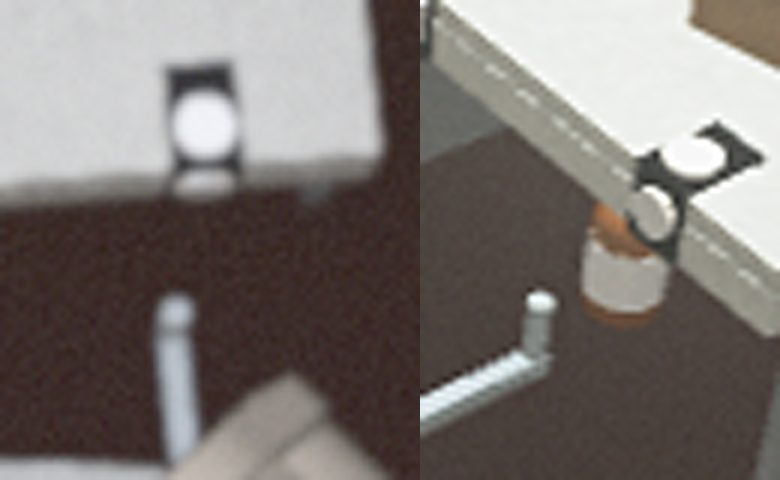

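Run:
```python
from h import *
import pickle
s,t=pickle.load(open("st6.pkl","rb"))
us=np.array([120/6+309.5,300/6+169.5]);ut=np.array([176/6+299.5,312/6+124.5])
T=tri([s,t],[us,ut]);print("ball",T,[P(p,T)[0]-u for p,u in((s,us),(t,ut))])
```

```text
ball [ 0.60220476 -0.10633093  0.11124811] [array([-0.23740785,  0.04787321]), array([ 0.10788668, -0.22038006])]
```

carry_out:
  series: "0 0 -4 0 0; 0 0 -4.3 0 0; 0 0 0 -0.18 0; 0 0 0 -0.18 0; 0 0 0 -0.18 0; 0 0 0 -0.18 0; 0 0 0 -0.18 0; 0 0 0 -0.18 0"

```text
clock: 27.6
tcp_pos: [0.4506, -0.1241, 0.1496]
orientation: [2.604, 1.755, 0.001]
contact_force: [0.4, -0.4, -0.3]
grip_width: 0.0238
```

carry_out:
  series: "0 0 0 -0.18 0; 0 0 0 -0.18 0; 0 0 0 -0.02 0; 4 2 0 0 0; 3.9 2.2 0 0 0; 0 0 4 0 0; 0 0 4 0 0; 0 0 0 0 0"

```text
clock: 28.6
tcp_pos: [0.4905, -0.0454, 0.0673]
orientation: [-2.234, -2.204, 0.007]
contact_force: [-0.6, -0.8, -1.9]
grip_width: 0.0239
```

Run:
```python
from h import *
to([.49,-.046,.0165],np.pi/2-.017)
s=eyes.grab_frame("side")
crop(s,200,150,150,130,5,"pics/q_s.png")
```

```text
clk 28.60 tcp [ 0.4905 -0.0454  0.0673] toolx ang 1.557 zdown [-0.005 -0.001 -1.   ] F [-0.6 -0.8 -1.9] grip 0.0239 j7 0.31
need tool cm [-0.05 -0.02  5.08] turn 0.0036362650163894727
```

View pics/q_s.png

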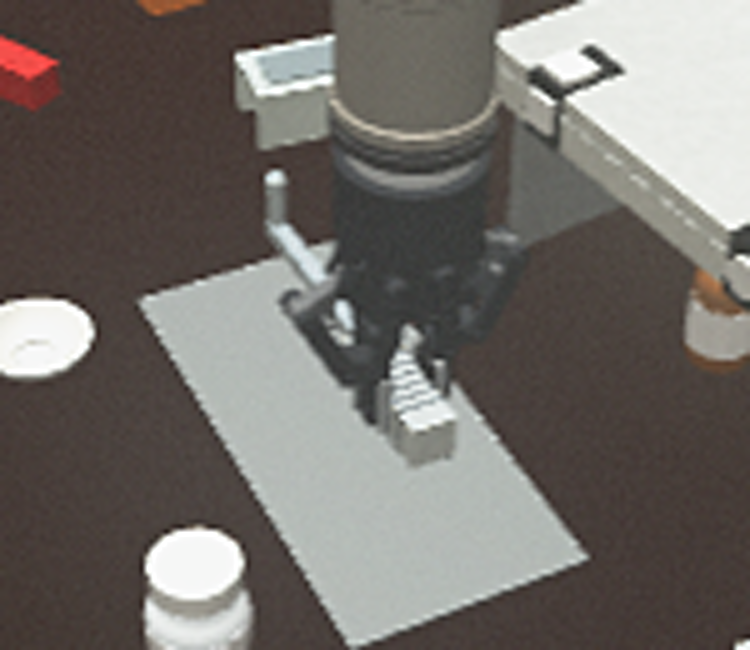

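carry_out:
  series: "0 0 2.5 0 0; 0 0 1.5 0 0; 0 0 0.7 0 0; 0 0 0.2 0 0; 0 0 0 0 0; 0 0 0.1 0 0; 0 0 0 0 0"

```text
clock: 29.52
tcp_pos: [0.4923, -0.0455, 0.0195]
orientation: [2.234, 2.209, 0.0]
contact_force: [-0.9, -0.2, -1.3]
grip_width: 0.024
```

carry_out:
  series: "0 0 0.2 0 0; 0 0 0 0 0; 0 0 0 0 0"

```text
clock: 29.9
tcp_pos: [0.4921, -0.0456, 0.0173]
orientation: [-2.234, -2.209, 0.0]
contact_force: [0.2, 0.8, -1.3]
grip_width: 0.0237
```

carry_out:
  series: "0 0 0.1 0 0; 0 0 0 0 0; 0 0 0 0 0"

```text
clock: 30.28
tcp_pos: [0.4921, -0.0455, 0.0163]
orientation: [-2.234, -2.209, 0.0]
contact_force: [-0.1, 0.5, -1.7]
grip_width: 0.024
```

carry_out:
  series: "0 0 0.1 0 0; 0 0 0 0 0; 0 0 0 0 0"

```text
clock: 30.65
tcp_pos: [0.4923, -0.0455, 0.0158]
orientation: [-2.234, -2.209, -0.001]
contact_force: [-1.3, 0.6, 7.5]
grip_width: 0.0238
```

Contact at 7.5 N; release and retreat clear of the mat view.

carry_out:
  series: "0 0 0 0 0.55; 0 0 0 0 0.55; 0 0 0 0 0.55; 0 0 -3 0 0.55; 0 0 -5 0 0.55; 0 0 -5 0 0.55; 0 -3 -5 0 0.55; 0 -3 -5 0 0.55"
  grip_force: 40

```text
clock: 31.65
tcp_pos: [0.4314, -0.045, 0.2465]
orientation: [2.234, 2.209, -0.001]
contact_force: [0.9, 1.2, 1.5]
grip_width: 0.0469
```

carry_out:
  series: "5 0 0 0 0.55; 6 0 0 0 0.55; 6 0 0 0 0.55; 6 0 0 0 0.55; 6 0 0 0 0.55; 0 0 0 0 0.55"

```text
clock: 32.4
tcp_pos: [0.4343, 0.2502, 0.2449]
orientation: [-2.224, -2.218, -0.001]
contact_force: [-0.8, 0.2, 0.2]
grip_width: 0.0468
```

Run:
```python
from h import *
to([.49,-.046,.0165])
s=eyes.grab_frame("side");t=eyes.grab_frame("top")
cv2.imwrite("pics/r_t.png",cv2.resize(t["color"],(784,588)))
cv2.imwrite("pics/r_s.png",cv2.resize(s["color"],(784,588)))
```

```text
clk 32.40 tcp [0.4343 0.2502 0.2449] toolx ang 1.568 zdown [-0.     0.001 -1.   ] F [-0.8  0.2  0.2] grip 0.0468 j7 -0.56
need tool cm [-29.62   5.66  22.82] turn None
```

View pics/r_t.png

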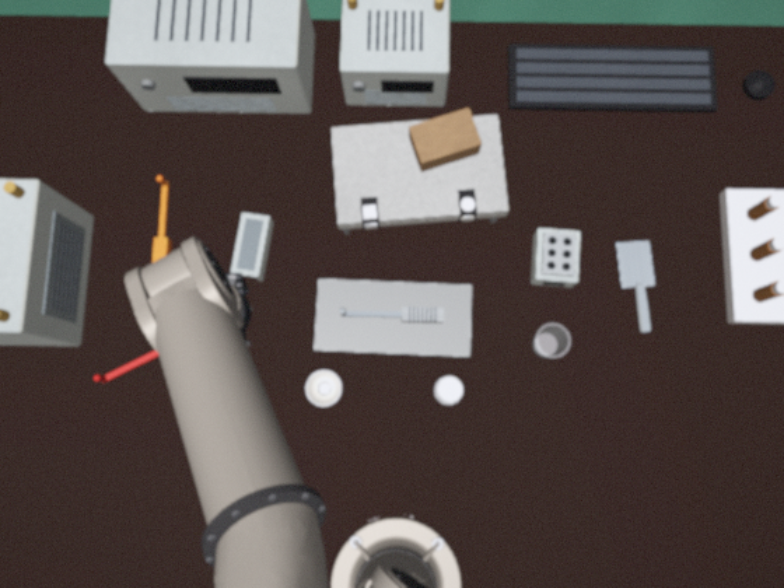

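View pics/r_s.png

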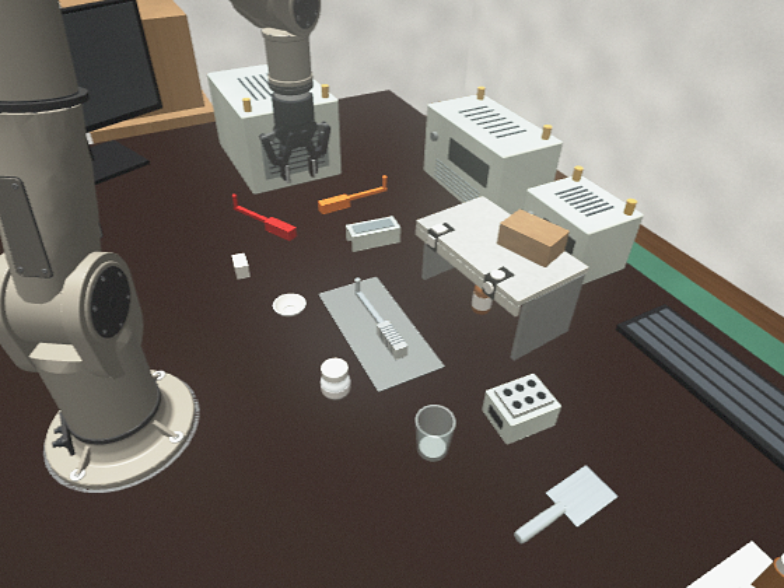

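```bash
python3 -c "
from h import *
print(r.hand_in(), r.get_obs()['clock'])"
```

```text
the job is handed in; nothing more can be done
the job is handed in; nothing more can be done
```

I finished the job and handed it in at about 32.5 s, well under the 70 s limit; no verdict was reported.

**What I did:**
1. I drew the wand out of the dock by its neck, then took it by its handle and set it down on the mat.
2. I let go, took it again by its handle, and reached under the lip at the switch with the round lens.
3. I pushed the lamp rocker up from below, then set the wand back on the mat, tip up, and released it.

**Last checks:**
- **Lamp switch:** the push met the rocker at about the expected height and went up roughly 6 mm at a steady 3–4 N. It then rose sharply to about 9 N, as at an end stop. After backing off and rising again to 5.6 mm above first contact, I felt nothing, so the rocker stayed up.
- **Final scene:** the wand lies wholly on the mat, tip up, with the gripper clear of it. The other things look unmoved in both pictures.

**Not confirmed or slightly off:**
- **Rocker not seen:** neither camera shows the rocker itself, so "fully on" rests on the force and height readings. I did not check the fan switch separately, but the wand never went near it.
- **Tip height:** pictures put the tip about 4–6 mm above my estimate from the grip before the push. After it the tip was about 3 mm lower than before, so the wand may have slipped slightly in the grip.
- **First set-down:** it briefly pressed the wand onto the mat with about 24 N before I eased off.

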